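Unstack weldment parts into their jig nests

ROBOT

A 6-joint arm with a two-finger parallel gripper is mounted at the origin on the work surface. World frame = base frame: x ahead of the robot, y to its left, z up, the work surface at z = 0. Lengths are in m, angles in rad, forces in N, time in s.
With the tool pointing down it reaches from about 0.3 to 0.875 m from the base axis. Payload 6.4 kg.
Tool frame: the origin (TCP) lies on the centre line of the jaws, within the pads' length; the fingertips stand 22 mm ahead of it and the grasp point (between the pads) lies 3 mm ahead of it (arm.tcp_to_tips is the distance from the TCP to the fingertips, in m); z points along the fingers, y is the direction in which the jaws open and shut (so a half turn about z gives the same grasp; the last joint's range is limited). The gripper opens to 88 mm and grips with 3 to 60 N. Pads are 18 mm wide; open, the fingers measure 123 mm over their backs; the gripper's body (75 mm by 187 mm) begins 45 mm behind the grasp point.
Start: joints at [-1.344, 0.181, 1.607, -0, 1.354, -0.206], TCP at [0.241, -0.522, 0.261] pointing down, gripper open.
Joint ranges: [-2.99, 2.99], [-0.89, 2.07], [0.3, 2.58], [-1.14, 4.28], [0, 2.63], [-3.12, 3.12]. Speed limits (rad/s): [2.57, 2.57, 3.01, 3.14, 3.14, 3.14].

INTERFACE

Orientations are given as a rotation vector (axis times angle).
In Python, from plant import arm gives the robot as it stands.
- The arm moves only by the tool arm_command, never from a script. Its arguments are lists of equal length, an entry for each row: "offset": the shift along the tool's x, y, z in m, a list of three; "dr": the turn, a rotation vector about the tool's x, y, z in degrees, a list of three. A call has exactly 10 rows; each row is the pose to reach, as a shift and turn from the pose measured when the call began, along the tool's axes at that moment; what a row does not reach only later rows make up. A row lasts 1/10 s, in which the tool goes at most 50 mm and 8.59 degrees, less where a joint would pass 70% of its speed; a pose out of reach is approached as far as the arm can. A call with a gripper value outside its range is refused whole. "jaw" is the finger opening in m, from 0 to 0.0881, set as the call begins (left out, the last holds). The fingers move at their own pace and stop on an object; the grip force is fixed at half the most. Time passes only in rows, so rows that repeat a pose let the fingers close, or fill a call up. It gives the time, the measured TCP pose, the force and the opening at its end, in the units of the state.
- arm.get_state(): the state, without advancing time (a new reading comes with each control period).
- arm.capture(name): name is "scene" or "top"; returns a dict with "pixels" (420x560x3 uint8, red, green, blue), "mtx" (3x3 intrinsics, pixels), "camera_from_world" (4x4, takes a point from world to camera coordinates). Camera axes: x right, y down, z forward; pixel columns grow to the right and rows downward; lengths in m; the calibration is good to about 2 mm. A picture is of the moment at which its call begins. There is no depth.
- arm.close_job(): hands the job in, once; it reports no verdict.
The state is a dict: "time_s": time; "joint_pos": joint angles; "qd": joint speeds; "effort": joint torques, N m; "position": TCP position; "ee_rot": TCP orientation; "ft_force": force on the tool from outside, world axes, zero at the start; "torque": the same for the moment, N m; "gripper_width": finger opening in m.
Only numpy, scipy, OpenCV 4.12 (cv2) and the standard library are available. Lean on these libraries where they do the work, as an engineer would, in place of code of your own. Each camera call takes 0.05 s, during which the arm holds its last target. There are 200 camera calls.

TASK

Take the stack of four steel parts apart and lay each one in the jig nest on the bench that has its shape: rectangular base plate, round collar, square pad and hexagon nut. Each must lie flat on the floor of its nest, inside the rim, with the base plate and the square pad turned square with their nests. Leave the tape measure and the red magnet square where they are.

Things in the scene. Friction and masses are not known exactly. Their poses are not given: they have to be found in the camera images.
- base_plate: Bare steel rectangular base plate, 100 mm (its x) by 60 mm (its y), 12 mm thick, four black dots for holes near its corners; about 0.57 kg. Origin: centre of the underside, z up. All four steel parts start in one stack, origins one above another within about 5 mm: base plate on the bench, then collar, square pad, hexagon nut on top (60 mm in all).
- collar: Bare steel round pipe collar (ring), 56 mm outside diameter, 26 mm bore (hidden under the square pad at first), 16 mm high; about 0.24 kg. Origin: centre of the underside, z up. Second from the bottom of the stack.
- square_pad: Bare steel square pad, 38 by 38 mm, 14 mm thick, sides along its x and y; about 0.16 kg. Origin: centre of the underside, z up. Third from the bottom of the stack.
- hex_nut: Bare steel hexagon weld nut, 28 mm across flats, 18 mm high, black dot for its bore; about 0.1 kg. One pair of flats faces along its +y and -y, the others every 60 degrees. Origin: centre of the underside, z up. On top of the stack.
- plate_nest: Rectangular jig nest for the base plate: inside 114 mm (its x) by 74 mm (its y), outside 130 by 90 mm. The nest is fixed to the bench: a dark steel floor 2 mm thick with an aluminium rim 8 mm wide whose top is 5 mm above the bench (3 mm above the floor). Origin on the bench under the middle; z up. It and the other three nests and the stack are shuffled among five areas of the bench.
- collar_nest: Round jig nest for the collar: inside diameter 70 mm, outside 86 mm. The nest is fixed to the bench: a dark steel floor 2 mm thick with an aluminium rim 8 mm wide whose top is 5 mm above the bench (3 mm above the floor). Origin on the bench under the middle; z up. 
- square_nest: Square jig nest for the square pad: inside 52 by 52 mm, outside 68 by 68 mm, sides along its x and y. The nest is fixed to the bench: a dark steel floor 2 mm thick with an aluminium rim 8 mm wide whose top is 5 mm above the bench (3 mm above the floor). Origin on the bench under the middle; z up. 
- hex_nest: Hexagonal jig nest for the nut: inside 42 mm across flats, outside 58 mm; the nut fits at any yaw. The nest is fixed to the bench: a dark steel floor 2 mm thick with an aluminium rim 8 mm wide whose top is 5 mm above the bench (3 mm above the floor). Origin on the bench under the middle; z up. 
- tape_measure: Bystander, to be left where it is: loose black tape measure with a yellow top, 56 by 50 mm and 33 mm high, a small steel hook to 39 mm along its +x. Origin: centre of the underside. It, the red magnet square and a wire cup brush (54 mm across, 34 mm high) stand in between the nests and the stack.
- magnet_square: Bystander, to be left where it is: loose red triangular magnet square, about 50 by 52 mm, 14 mm high. Origin: about its middle, on its underside.

How it is judged:
At the end, for the whole second after the job is handed in: Each part lies at rest in the nest of its shape: centre within 11 mm of the nest's centre, underside within 1.5 mm of the nest's floor, level within 0.03 rad; base plate and square pad within 0.26 rad of square with their nests (horizontal distance between base_plate and plate_nest below 0.011 m and z of base_plate in the frame of plate_nest between 0 and 0.0035 m and angle between each of base_plate, collar, square_pad, hex_nut's own z axis and vertical below 0.03 rad and linear speed of each of base_plate, collar, square_pad, hex_nut below 0.02 m/s and angular speed of each of base_plate, collar, square_pad, hex_nut below 0.2 rad/s and horizontal distance between collar and collar_nest below 0.011 m and z of collar in the frame of collar_nest between 0 and 0.0035 m and horizontal distance between square_pad and square_nest below 0.011 m and z of square_pad in the frame of square_nest between 0 and 0.0035 m and horizontal distance between hex_nut and hex_nest below 0.011 m and z of hex_nut in the frame of hex_nest between 0 and 0.0035 m and angle between the x axis of base_plate and the x axis of plate_nest, either way round below 0.26 rad and (angle between the x axis of square_pad and the x axis of square_nest, either way round below 0.26 rad or angle between the x axis of square_pad and the y axis of square_nest, either way round below 0.26 rad)); the robot touches nothing.
It fails at once if the tape measure is shifted by more than 30 mm (distance of tape_measure from where it was at the start of the episode above 0.03 m).
It fails at once if the magnet square is shifted by more than 30 mm (distance of magnet_square from where it was at the start of the episode above 0.03 m).
It also fails if it takes over 115 s, if anything falls off the work surface, if the arm or the gripper's body presses on something with over 40 N, if the wrist force passes 120 N, or if a joint passes its speed limit or range.

## Working session

There is one attempt and no reset: what is moved stays moved. The work goes in short steps, Python scripts to look and compute and a tool call to move; the robot and the scene stay as the last step left them, time stands still between calls to the robot, and variables do not carry over. Pictures are saved under pics/ and viewed, about 12 in all and at most 16, crops included, and the job is handed in when it is done.

Besides the shell and the picture viewer there is one more tool, called after "Request:" in YAML: its name, and indented under it one key for each argument. arm_command: Moves the arm, as the interface text tells. Its arguments: {"type":"object","properties":{"offset":{"type":"array"},"dr":{"type":"array"},"jaw":{"type":"number"}},"required":["offset","dr"]}

```bash
mkdir -p pics; ls; python3 - <<'E'
from plant import arm
import cv2
for n in("top","scene"):
    c=arm.capture(n); cv2.imwrite(f"pics/{n}0.png",c["pixels"][:,:,::-1]); print(c["mtx"],c["camera_from_world"])
print(arm.get_state())
E
```

```text
pics
[[395.2264753    0.         280.47026768]
 [  0.         395.2264753  212.47914193]
 [  0.           0.           1.        ]] [[-0.01640897 -0.99982974  0.00844003  0.01189572]
 [-0.9859276   0.01477515 -0.16651863  0.55078647]
 [ 0.16636558 -0.01105365 -0.98600219  0.81573168]
 [ 0.          0.          0.          1.        ]]
[[503.4334598    0.         284.90513965]
 [  0.         503.4334598  208.67528293]
 [  0.           0.           1.        ]] [[ 0.0480024   0.99880588 -0.00908731 -0.02505201]
 [ 0.70142255 -0.04018459 -0.71161198 -0.32544216]
 [-0.7111274   0.02778504 -0.70251393  1.49125469]
 [ 0.          0.          0.          1.        ]]
{'time_s': 0.1, 'joint_pos': array([-1.34428097e+00,  1.81478046e-01,  1.60787580e+00,  4.73556760e-05,
        1.35376193e+00, -2.06312877e-01]), 'qd': array([ 0.00160151, -0.00199223, -0.00322177, -0.00067565, -0.00039855,
       -0.0011445 ]), 'effort': array([ 3.09159404e-04, -4.34822345e+01, -3.42696726e+01,  7.03326124e-02,
        3.40203289e-02, -5.25215319e-05]), 'position': array([ 0.24110259, -0.52154471,  0.2599094 ]), 'ee_rot': array([-3.06682645e+00, -6.74247504e-01, -4.84346286e-05]), 'ft_force': array([0.08731137, 0.61273643, 0.56830834]), 'torque': array([-0.04746646, -0.05778468, -0.01905176]), 'gripper_width': 0.0883880525197254}
```

View pics/top0.png

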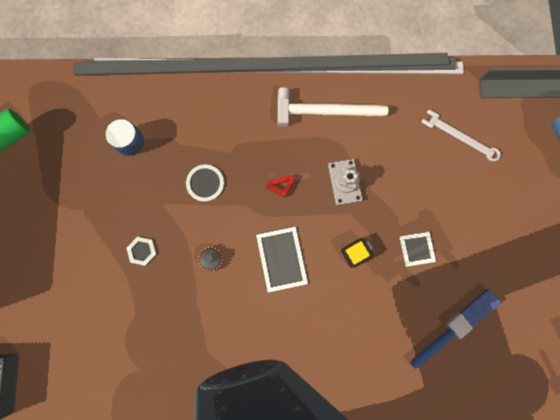

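View pics/scene0.png

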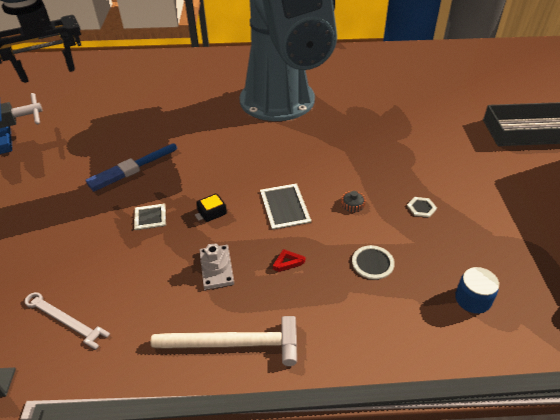

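The top view shows the collar nest at (205,183), hex nest (141,251), plate nest (282,259), square nest (418,249) and stack (346,182). The magnet is at (281,185), tape at (357,253) and brush at (210,258). The scene view agrees.

```bash
cat > h.py <<'E'
import numpy as np,cv2
from plant import arm
def w(c,px,z):
    px=np.atleast_2d(np.array(px,float)); T=c["camera_from_world"];R=T[:3,:3];o=-R.T@T[:3,3]
    d=np.c_[px,np.ones(len(px))]@np.linalg.inv(c["mtx"]).T@R
    return (o+d*((z-o[2])/d[:,2])[:,None])
def pix(c,p):
    q=np.atleast_2d(p)@c["camera_from_world"][:3,:3].T+c["camera_from_world"][:3,3]
    q=q@c["mtx"].T; return q[:,:2]/q[:,2:]
E
python3 - <<'E'
from h import *
c=arm.capture("top");s=arm.capture("scene")
for c,pts in((c,dict(collar=(205,183),hex=(141,251),plate=(282,259),square=(418,249))),(s,dict(collar=(373,262),hex=(422,207),plate=(285,206),square=(150,216)))):
  im=c["pixels"]; m=((im.min(2)>140)*255).astype(np.uint8)
  n,l,st,ce=cv2.connectedComponentsWithStats(m)
  for k,p in pts.items():
    i=[i for i in range(1,n) if st[i,0]<p[0]<st[i,0]+st[i,2] and st[i,1]<p[1]<st[i,1]+st[i,3]]
    ys,xs=np.where(np.isin(l,i)); q=w(c,np.c_[xs,ys],.005)[:,:2]*1000
    r=cv2.minAreaRect(q.astype(np.float32)); print(k,i,np.round(r[0]),np.round(r[1]),round(r[2],1))
print()
c=arm.capture("top"); a=cv2.resize(c["pixels"][150:215,315:380],(585,585),interpolation=cv2.INTER_CUBIC)
cv2.imwrite("pics/st.png",a[:,:,::-1])
a=cv2.resize(s["pixels"][235:295,190:245],(550,600),interpolation=cv2.INTER_CUBIC)
cv2.imwrite("pics/ss.png",a[:,:,::-1])
E
```

```text
collar [37] [632. 178.] [86. 85.] 45.6
hex [40] [476. 318.] [59. 65.] 45.6
plate [38] [453.   3.] [133.  91.] 10.9
square [39] [ 470. -305.] [68. 70.] 8.4
collar [27] [633. 176.] [84. 86.] 78.6
hex [24] [478. 317.] [64. 58.] 16.4
plate [23] [456.   2.] [131.  91.] 11.0
square [25] [ 473. -305.] [68. 69.] 7.9
```

View pics/st.png

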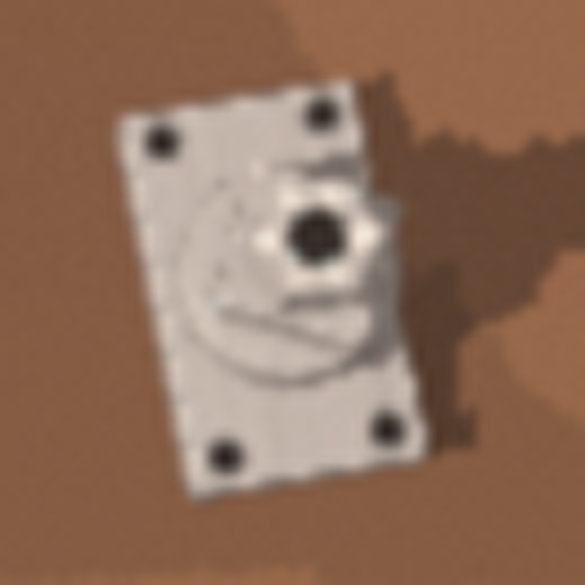

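View pics/ss.png

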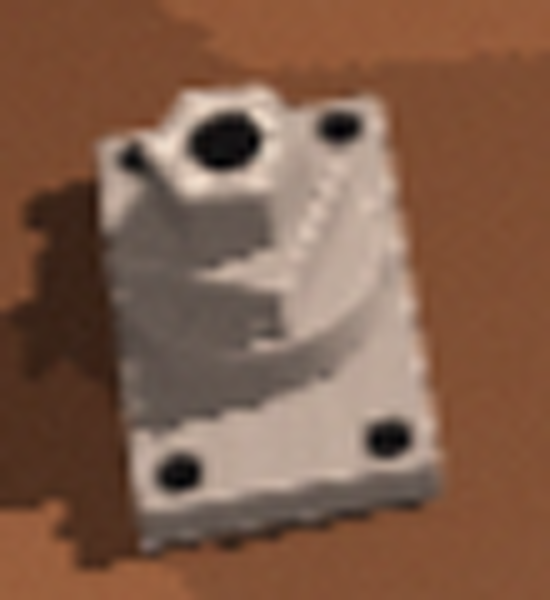

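```bash
cat >> h.py <<'E'
from scipy.spatial.transform import Rotation as Ro
def go(*wps):
    """waypoints (x,y,z_tips,psi_deg) in m -> offset(mm)/dr in current tool frame"""
    s=arm.get_state(); R=Ro.from_rotvec(s["ee_rot"]); 
    print("t",round(s["time_s"],2),"pos",np.round(s["position"]*1e3,1),"w",round(s["gripper_width"]*1e3,1),"f",np.round(s["ft_force"],1),"j",np.round(s["joint_pos"],2))
    for x,y,z,p in wps:
        o=R.inv().apply(np.array([x,y,z+.022])-s["position"])
        d=(R.inv()*Ro.from_euler('z',p,degrees=True)*Ro.from_euler('x',180,degrees=True)).as_rotvec(degrees=True)
        print("off",np.round(o,4).tolist(),"dr",np.round(d,1).tolist())
E
python3 - <<'E'
from h import *
c=arm.capture("top");s=arm.capture("scene")
f=lambda p:np.array(p)/9+[315,150]-.45
d=w(c,f([(162,142),(322,114),(388,430),(227,457)]),.012)*1e3; print(d.round(),d.mean(0).round(), np.degrees(np.arctan2(*(d[0]-d[3])[[1,0]])),np.degrees(np.arctan2(*(d[1]-d[2])[[1,0]])))
print(w(c,f([(316,237)]),.06)*1e3, w(s,np.array([(227,140)])/10+[190,235]-.45,.06)*1e3)
g=lambda p:np.array(p)/10+[190,235]-.45
d=w(s,g([(134,158),(340,126),(388,439),(180,472)]),.012)*1e3; print(d.mean(0).round())
n=np.array([w(c,f([(316,237)]),.06)[0],w(s,g([(227,140)]),.06)[0]]).mean(0)
go((n[0],n[1],.14,90),(n[0],n[1],.047,90))
E
```

```text
[[ 666. -120.   12.]
 [ 673. -161.   12.]
 [ 589. -174.   12.]
 [ 583. -133.   12.]] [ 628. -147.   12.] 9.136839750105073 8.843409199349713
[[ 627.29243848 -148.92473857   60.        ]] [[ 628.98339608 -148.7580039    60.        ]]
[ 629. -147.   12.]
t 0.35 pos [ 241.1 -521.9  260.5] w 88.5 f [ 0.5 -0.8  0.2] j [-1.34  0.18  1.61  0.    1.35 -0.21]
off [0.5078, -0.1763, 0.0986] dr [-0.0, -0.0, -65.2]
off [0.5077, -0.1762, 0.1916] dr [-0.0, -0.0, -65.2]
```

Request:
arm_command:
  offset:
    - [0.508,-0.176,0.098]
    - [0.508,-0.176,0.098]
    - [0.508,-0.176,0.098]
    - [0.508,-0.176,0.098]
    - [0.508,-0.176,0.098]
    - [0.508,-0.176,0.098]
    - [0.508,-0.176,0.098]
    - [0.508,-0.176,0.098]
    - [0.508,-0.176,0.098]
    - [0.508,-0.176,0.098]
  dr:
    - [0,0,-65]
    - [0,0,-65]
    - [0,0,-65]
    - [0,0,-65]
    - [0,0,-65]
    - [0,0,-65]
    - [0,0,-65]
    - [0,0,-65]
    - [0,0,-65]
    - [0,0,-65]
  jaw: 0.06

```text
time_s: 1.35
position: [0.5968, -0.1792, 0.1707]
ee_rot: [2.225, 2.218, 0.0]
ft_force: [0.9, 0.0, 0.7]
gripper_width: 0.0598
```

```bash
python3 -c "
from h import *
go((.628,-.149,.14,90),(.628,-.149,.047,90))"
```

```text
t 1.35 pos [ 596.8 -179.2  170.7] w 59.8 f [0.9 0.  0.7] j [-0.48  0.37  1.56  0.    1.21 -0.48]
off [0.0303, 0.0311, 0.0087] dr [0.0, -0.0, -0.2]
off [0.0302, 0.0311, 0.1017] dr [0.0, -0.0, -0.2]
```

Request:
arm_command:
  offset:
    - [0.03,0.031,0.009]
    - [0.03,0.031,0.009]
    - [0.03,0.031,0.009]
    - [0.03,0.031,0.04]
    - [0.03,0.031,0.07]
    - [0.03,0.031,0.09]
    - [0.03,0.031,0.102]
    - [0.03,0.031,0.102]
    - [0.03,0.031,0.102]
    - [0.03,0.031,0.102]
  dr:
    - [0,0,0]
    - [0,0,0]
    - [0,0,0]
    - [0,0,0]
    - [0,0,0]
    - [0,0,0]
    - [0,0,0]
    - [0,0,0]
    - [0,0,0]
    - [0,0,0]

```text
time_s: 2.35
position: [0.6289, -0.15, 0.0705]
ee_rot: [2.224, 2.215, 0.002]
ft_force: [-0.3, -0.7, -0.1]
gripper_width: 0.0598
```

Request:
arm_command:
  offset:
    - [0,0,0]
    - [0,0,0]
    - [0,0,0]
    - [0,0,0]
    - [0,0,0]
    - [0,0,0]
    - [0,0,0]
    - [0,0,0]
    - [0,0,0]
    - [0,0,0]
  dr:
    - [0,0,0]
    - [0,0,0]
    - [0,0,0]
    - [0,0,0]
    - [0,0,0]
    - [0,0,0]
    - [0,0,0]
    - [0,0,0]
    - [0,0,0]
    - [0,0,0]
  jaw: 0.01

```text
time_s: 3.35
position: [0.6289, -0.15, 0.0707]
ee_rot: [2.224, 2.215, 0.002]
ft_force: [-1.6, 0.2, 3.4]
gripper_width: 0.0281
```

```bash
python3 -c "
from h import *
go((.628,-.149,.15,90),(.477,.3175,.15,90),(.477,.3175,.007,90))"
```

```text
t 3.35 pos [ 628.9 -150.    70.7] w 28.1 f [-1.6  0.2  3.4] j [-0.42  0.55  1.54  0.    1.05 -0.41]
off [0.0009, -0.0007, -0.1013] dr [0.2, 0.1, -0.2]
off [0.4668, -0.1534, -0.1022] dr [0.2, 0.1, -0.2]
off [0.467, -0.1538, 0.0408] dr [0.2, 0.1, -0.2]
```

Request:
arm_command:
  offset:
    - [0,0,-0.04]
    - [0,0,-0.08]
    - [0.05,-0.015,-0.1]
    - [0.466,-0.153,-0.1]
    - [0.466,-0.153,-0.1]
    - [0.466,-0.153,-0.1]
    - [0.466,-0.153,-0.1]
    - [0.466,-0.153,-0.1]
    - [0.466,-0.153,-0.1]
    - [0.466,-0.153,-0.1]
  dr:
    - [0,0,0]
    - [0,0,0]
    - [0,0,0]
    - [0,0,0]
    - [0,0,0]
    - [0,0,0]
    - [0,0,0]
    - [0,0,0]
    - [0,0,0]
    - [0,0,0]

```text
time_s: 4.35
position: [0.5055, 0.2292, 0.1692]
ee_rot: [2.224, 2.215, 0.002]
ft_force: [1.0, 0.0, 0.0]
gripper_width: 0.0277
```

```bash
python3 -c "
from h import *
go((.477,.3175,.15,90),(.477,.3175,.010,90))
c=arm.capture('top'); cv2.imwrite('pics/t1.png',c['pixels'][:,:,::-1]); a=cv2.resize(c['pixels'][150:215,315:380],(585,585),interpolation=cv2.INTER_CUBIC)
s=arm.capture('scene');b=cv2.resize(s['pixels'][235:295,190:245],(536,585),interpolation=cv2.INTER_CUBIC)
cv2.imwrite('pics/p1.png',cv2.resize(np.hstack([a,b]),(800,417))[:,:,::-1])"
```

```text
t 4.35 pos [505.5 229.2 169.2] w 27.7 f [1. 0. 0.] j [ 0.21  0.24  1.74 -0.    1.16  0.22]
off [0.0882, -0.0288, -0.003] dr [0.2, 0.1, -0.2]
off [0.0884, -0.0292, 0.137] dr [0.2, 0.1, -0.2]
```

View pics/p1.png

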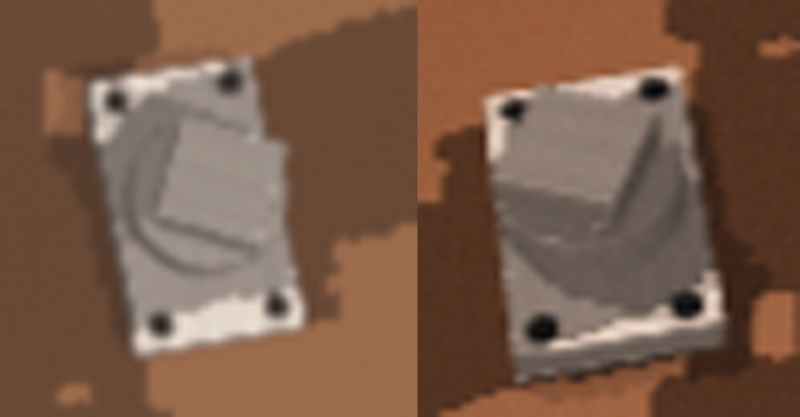

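The nut is out. The pad's top corners show at (183,118), (286,146), (263,249), (157,217) in the left crop and (540,87), (660,115), (610,203), (497,182) in the right crop.

Request:
arm_command:
  offset:
    - [0.088,-0.029,0]
    - [0.088,-0.029,0]
    - [0.088,-0.029,0]
    - [0.088,-0.029,0.035]
    - [0.088,-0.029,0.07]
    - [0.088,-0.029,0.1]
    - [0.088,-0.029,0.12]
    - [0.088,-0.029,0.13]
    - [0.088,-0.029,0.136]
    - [0.088,-0.029,0.136]
  dr:
    - [0,0,0]
    - [0,0,0]
    - [0,0,0]
    - [0,0,0]
    - [0,0,0]
    - [0,0,0]
    - [0,0,0]
    - [0,0,0]
    - [0,0,0]
    - [0,0,0]

```text
time_s: 5.45
position: [0.4751, 0.3199, 0.0328]
ee_rot: [2.219, 2.223, 0.002]
ft_force: [-0.1, 0.1, -0.3]
gripper_width: 0.0276
```

```bash
python3 -c "
from h import *
go((.477,.3175,.009,90))
c=arm.capture('top');s=arm.capture('scene')
for q,(k,p) in ((w(c,np.array([(183,118),(286,146),(263,249),(157,217)])/6.42+[315,150]-.45,.042),(0,0)),(w(s,(np.array([(540,87),(660,115),(610,203),(497,182)])-[417,0])/6.957+[190,235]-.45,.042),(0,0))):
  q=q*1e3;r=cv2.minAreaRect(q[:,:2].astype(np.float32));print(q.round().tolist(),q.mean(0),r)
  e=[np.degrees(np.arctan2(*(q[(i+1)%4]-q[i])[[1,0]]))%90 for i in range(4)];print(np.round(e))
"
```

```text
t 5.45 pos [475.1 319.9  32.8] w 27.6 f [-0.1  0.1 -0.3] j [ 0.39  0.48  1.74 -0.    0.92  0.38]
off [-0.0024, 0.0019, 0.0018] dr [0.1, -0.0, 0.1]
[[651.0, -138.0, 42.0], [640.0, -174.0, 42.0], [603.0, -164.0, 42.0], [615.0, -128.0, 42.0]] [ 627.30561435 -151.09090653   42.        ] ((626.984130859375, -151.2790069580078), (38.0788688659668, 37.850040435791016), 73.38533020019531)
[73. 75. 72. 73.]
[[609.0, -162.0, 42.0], [621.0, -127.0, 42.0], [653.0, -139.0, 42.0], [644.0, -172.0, 42.0]] [ 631.85320939 -150.03807405   42.        ] ((632.2489013671875, -150.47076416015625), (37.715980529785156, 36.62067794799805), 70.25746154785156)
[70. 68. 74. 74.]
```

Request:
arm_command:
  offset:
    - [-0.001,0.001,0.001]
    - [-0.002,0.002,0.002]
    - [-0.002,0.002,0.002]
    - [-0.002,0.002,0.002]
    - [-0.002,0.002,0.002]
    - [-0.002,0.002,0.002]
    - [-0.002,0.002,0.002]
    - [-0.002,0.002,0.002]
    - [-0.002,0.002,0.002]
    - [-0.002,0.002,0.002]
  dr:
    - [0,0,0]
    - [0,0,0]
    - [0,0,0]
    - [0,0,0]
    - [0,0,0]
    - [0,0,0]
    - [0,0,0]
    - [0,0,0]
    - [0,0,0]
    - [0,0,0]

```text
time_s: 6.55
position: [0.4777, 0.3186, 0.032]
ee_rot: [2.218, 2.223, 0.005]
ft_force: [0.2, -0.4, -0.8]
gripper_width: 0.0278
```

Request:
arm_command:
  offset:
    - [0,0,0]
    - [0,0,0]
    - [0,0,0]
    - [0,0,0]
    - [0,0,0]
    - [0,0,-0.02]
    - [0,0,-0.06]
    - [0,0,-0.1]
    - [0,0,-0.14]
    - [0,0,-0.14]
  dr:
    - [0,0,0]
    - [0,0,0]
    - [0,0,0]
    - [0,0,0]
    - [0,0,0]
    - [0,0,0]
    - [0,0,0]
    - [0,0,0]
    - [0,0,0]
    - [0,0,0]
  jaw: 0.06

```text
time_s: 7.55
position: [0.4807, 0.32, 0.1786]
ee_rot: [2.214, 2.22, 0.021]
ft_force: [1.4, 0.6, 0.2]
gripper_width: 0.0602
```

```bash
python3 -c "
from h import *
go((.6285,-.1505,.15,73),(.6285,-.1505,.033,73))"
```

```text
t 7.55 pos [480.7 320.  178.6] w 60.2 f [1.4 0.6 0.2] j [ 0.38  0.26  1.68 -0.    1.18  0.38]
off [-0.4709, 0.1464, 0.0061] dr [0.7, -0.4, 17.2]
off [-0.4716, 0.1448, 0.1231] dr [0.7, -0.4, 17.2]
```

Request:
arm_command:
  offset:
    - [-0.47,0.146,0.006]
    - [-0.47,0.146,0.006]
    - [-0.47,0.146,0.006]
    - [-0.47,0.146,0.006]
    - [-0.47,0.146,0.006]
    - [-0.47,0.146,0.006]
    - [-0.47,0.146,0.006]
    - [-0.47,0.146,0.006]
    - [-0.47,0.146,0.006]
    - [-0.47,0.146,0.006]
  dr:
    - [0.7,-0.4,17]
    - [0.7,-0.4,17]
    - [0.7,-0.4,17]
    - [0.7,-0.4,17]
    - [0.7,-0.4,17]
    - [0.7,-0.4,17]
    - [0.7,-0.4,17]
    - [0.7,-0.4,17]
    - [0.7,-0.4,17]
    - [0.7,-0.4,17]

```text
time_s: 8.55
position: [0.6281, -0.1523, 0.1712]
ee_rot: [-2.524, -1.87, -0.0]
ft_force: [0.8, 0.3, 0.3]
gripper_width: 0.06
```

```bash
python3 -c "
from h import *
go((.6285,-.1505,.15,73),(.6285,-.1505,.033,73))"
```

```text
t 8.55 pos [ 628.1 -152.3  171.2] w 60.0 f [0.8 0.3 0.3] j [-0.42  0.42  1.49  0.    1.23 -0.13]
off [0.0018, -0.0001, -0.0008] dr [-0.0, -0.0, 0.1]
off [0.0018, -0.0001, 0.1162] dr [-0.0, -0.0, 0.1]
```

Request:
arm_command:
  offset:
    - [0.002,0,0.03]
    - [0.002,0,0.065]
    - [0.002,0,0.09]
    - [0.002,0,0.105]
    - [0.002,0,0.112]
    - [0.002,0,0.115]
    - [0.002,0,0.115]
    - [0.002,0,0.115]
    - [0.002,0,0.115]
    - [0.002,0,0.115]
  dr:
    - [0,0,0]
    - [0,0,0]
    - [0,0,0]
    - [0,0,0]
    - [0,0,0]
    - [0,0,0]
    - [0,0,0]
    - [0,0,0]
    - [0,0,0]
    - [0,0,0]

```text
time_s: 9.55
position: [0.6292, -0.1505, 0.0572]
ee_rot: [2.523, 1.87, 0.001]
ft_force: [-0.5, -0.0, 1.1]
gripper_width: 0.06
```

Request:
arm_command:
  offset:
    - [0,0,0]
    - [0,0,0]
    - [0,0,0]
    - [0,0,0]
    - [0,0,0]
    - [0,0,0]
    - [0,0,0]
    - [0,0,0]
    - [0,0,-0.005]
    - [0,0,-0.02]
  dr:
    - [0,0,0]
    - [0,0,0]
    - [0,0,0]
    - [0,0,0]
    - [0,0,0]
    - [0,0,0]
    - [0,0,0]
    - [0,0,0]
    - [0,0,0]
    - [0,0,0]
  jaw: 0.015

```text
time_s: 10.55
position: [0.6275, -0.1498, 0.0755]
ee_rot: [-2.522, -1.869, 0.002]
ft_force: [0.4, -0.1, -2.8]
gripper_width: 0.0375
```

```bash
python3 -c "
from h import *
go((.6285,-.1505,.15,73),(.4715,-.305,.15,98),(.4715,-.305,.009,98))"
```

```text
t 10.55 pos [ 627.5 -149.8   75.5] w 37.5 f [ 0.4 -0.1 -2.8] j [-0.42  0.54  1.53  0.    1.07 -0.12]
off [-0.0003, 0.0009, -0.0965] dr [-0.2, -0.0, 0.1]
off [-0.1938, -0.1044, -0.0963] dr [-0.2, -0.1, -24.9]
off [-0.1939, -0.1039, 0.0447] dr [-0.2, -0.1, -24.9]
```

Request:
arm_command:
  offset:
    - [0,0,-0.04]
    - [0,0,-0.08]
    - [-0.194,-0.104,-0.09]
    - [-0.194,-0.104,-0.09]
    - [-0.194,-0.104,-0.09]
    - [-0.194,-0.104,-0.09]
    - [-0.194,-0.104,-0.09]
    - [-0.194,-0.104,-0.09]
    - [-0.194,-0.104,-0.09]
    - [-0.194,-0.104,-0.09]
  dr:
    - [0,0,0]
    - [0,0,0]
    - [0,0,-25]
    - [0,0,-25]
    - [0,0,-25]
    - [0,0,-25]
    - [0,0,-25]
    - [0,0,-25]
    - [0,0,-25]
    - [0,0,-25]

```text
time_s: 11.55
position: [0.4725, -0.3045, 0.1661]
ee_rot: [-2.056, -2.371, 0.001]
ft_force: [-0.1, 0.7, -2.3]
gripper_width: 0.0375
```

```bash
python3 -c "
from h import *
go((.4715,-.305,.15,98),(.4715,-.305,.0095,98))
c=arm.capture('top');cv2.imwrite('pics/t2.png',c['pixels'][:,:,::-1]); a=cv2.resize(c['pixels'][150:215,315:380],(585,585),interpolation=cv2.INTER_CUBIC)
b=cv2.resize(c['pixels'][225:275,110:170],(702,585),interpolation=cv2.INTER_CUBIC)
cv2.imwrite('pics/p2.png',cv2.resize(np.hstack([a,b]),(800,364))[:,:,::-1]); print(800/1287)"
```

```text
t 11.55 pos [ 472.5 -304.5  166.1] w 37.5 f [-0.1  0.7 -2.3] j [-0.78  0.26  1.72 -0.    1.17 -0.93]
off [-0.0003, -0.001, -0.0059] dr [-0.1, -0.1, 0.1]
off [-0.0006, -0.0007, 0.1346] dr [-0.1, -0.1, 0.1]
0.6216006216006216
```

View pics/p2.png

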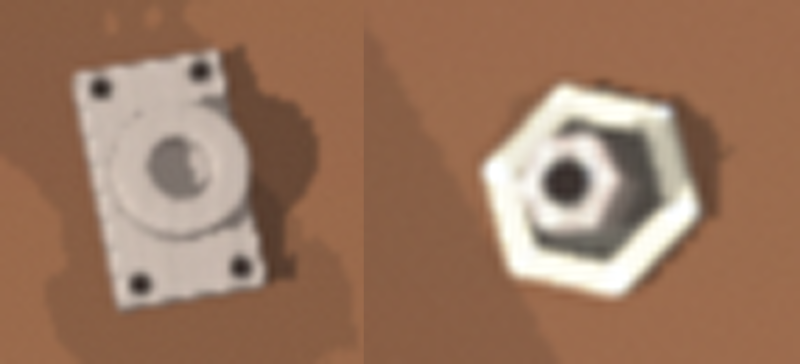

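The collar's top is centred near (180,168) in the left crop. In the right crop the nut's bore is at (567,181) and its nest centre is near (592,190). I'll compute both.

Request:
arm_command:
  offset:
    - [0,-0.001,0.035]
    - [0,-0.001,0.07]
    - [0,-0.001,0.1]
    - [0,-0.001,0.12]
    - [0,-0.001,0.13]
    - [0,-0.001,0.134]
    - [0,-0.001,0.135]
    - [0,-0.001,0.135]
    - [0,-0.001,0.135]
    - [0,-0.001,0.135]
  dr:
    - [0,0,0]
    - [0,0,0]
    - [0,0,0]
    - [0,0,0]
    - [0,0,0]
    - [0,0,0]
    - [0,0,0]
    - [0,0,0]
    - [0,0,0]
    - [0,0,0]

```text
time_s: 12.6
position: [0.4717, -0.3046, 0.0316]
ee_rot: [-2.056, -2.373, 0.001]
ft_force: [-0.0, -0.5, -1.4]
gripper_width: 0.0372
```

```bash
python3 -c "
from h import *
go((.4715,-.305,.009,98))
c=arm.capture('top')
k=.6216
print('collar',w(c,np.array([(180,168),(180,98),(180,238),(110,168),(250,168)])/k/9+[315,150]-.45,.028)*1e3)
f=lambda p:(np.array(p)/k-[585,0])/11.7+[110,225]-.45
print('nut',w(c,f([(567,181)]),.020)*1e3,'nest',w(c,f([(565,85),(672,107),(700,210),(617,296),(512,275),(484,168)]),.005).mean(0)*1e3)"
```

```text
t 12.6 pos [ 471.7 -304.6   31.6] w 37.2 f [-0.  -0.5 -1.4] j [-0.78  0.47  1.77 -0.    0.91 -0.93]
off [-0.0004, -0.0002, 0.0006] dr [-0.1, -0.1, 0.2]
collar [[ 627.18840466 -148.06982912   28.        ]
 [ 656.44842999 -149.36861975   28.        ]
 [ 598.24447396 -146.78506926   28.        ]
 [ 627.5923079  -119.7316868    28.        ]
 [ 626.78427899 -176.42357653   28.        ]]
nut [[477.36419299 319.6598108   20.        ]] nest [475.72637853 317.19785556   5.        ]
```

Request:
arm_command:
  offset:
    - [0,0,0]
    - [0,0,0]
    - [0,0,0]
    - [0,0,0]
    - [0,0,0]
    - [0,0,-0.02]
    - [0,0,-0.06]
    - [0,0,-0.1]
    - [0,0,-0.14]
    - [0,0,-0.14]
  dr:
    - [0,0,0]
    - [0,0,0]
    - [0,0,0]
    - [0,0,0]
    - [0,0,0]
    - [0,0,0]
    - [0,0,0]
    - [0,0,0]
    - [0,0,0]
    - [0,0,0]
  jaw: 0.06

```text
time_s: 13.65
position: [0.4746, -0.3072, 0.1779]
ee_rot: [2.051, 2.367, -0.002]
ft_force: [1.2, -0.6, 0.3]
gripper_width: 0.06
```

```bash
python3 -c "
from h import *
go((.628,-.148,.15,98),(.628,-.148,.018,98))"
```

```text
t 13.65 pos [ 474.6 -307.2  177.9] w 60.0 f [ 1.2 -0.6  0.3] j [-0.78  0.24  1.71 -0.    1.18 -0.93]
off [0.1358, 0.1745, 0.0057] dr [0.3, 0.4, 0.2]
off [0.1368, 0.1738, 0.1377] dr [0.3, 0.4, 0.2]
```

Request:
arm_command:
  offset:
    - [0.136,0.174,0.006]
    - [0.136,0.174,0.006]
    - [0.136,0.174,0.006]
    - [0.136,0.174,0.006]
    - [0.136,0.174,0.006]
    - [0.136,0.174,0.006]
    - [0.136,0.174,0.04]
    - [0.136,0.174,0.06]
    - [0.136,0.174,0.07]
    - [0.136,0.174,0.07]
  dr:
    - [0,0,0]
    - [0,0,0]
    - [0,0,0]
    - [0,0,0]
    - [0,0,0]
    - [0,0,0]
    - [0,0,0]
    - [0,0,0]
    - [0,0,0]
    - [0,0,0]
  jaw: 0.088

```text
time_s: 14.65
position: [0.6261, -0.1487, 0.1056]
ee_rot: [2.055, 2.369, -0.004]
ft_force: [-0.7, 0.5, -0.7]
gripper_width: 0.0879
```

```bash
python3 -c "
from h import *
go((.628,-.148,.019,98))"
```

```text
t 14.65 pos [ 626.1 -148.7  105.6] w 87.9 f [-0.7  0.5 -0.7] j [-0.42  0.49  1.53 -0.    1.11 -0.56]
off [0.0008, 0.0019, 0.0646] dr [0.1, 0.3, 0.1]
```

Request:
arm_command:
  offset:
    - [0.001,0.002,0.02]
    - [0.001,0.002,0.04]
    - [0.001,0.002,0.055]
    - [0.001,0.002,0.062]
    - [0.001,0.002,0.0645]
    - [0.001,0.002,0.0645]
    - [0.001,0.002,0.0645]
    - [0.001,0.002,0.0645]
    - [0.001,0.002,0.0645]
    - [0.001,0.002,0.0645]
  dr:
    - [0,0,0]
    - [0,0,0]
    - [0,0,0]
    - [0,0,0]
    - [0,0,0]
    - [0,0,0]
    - [0,0,0]
    - [0,0,0]
    - [0,0,0]
    - [0,0,0]

```text
time_s: 15.65
position: [0.6283, -0.1479, 0.0415]
ee_rot: [2.055, 2.369, -0.004]
ft_force: [-0.9, 0.4, -0.1]
gripper_width: 0.088
```

Request:
arm_command:
  offset:
    - [0,0,0]
    - [0,0,0]
    - [0,0,0]
    - [0,0,0]
    - [0,0,0]
    - [0,0,0]
    - [0,0,0]
    - [0,0,0]
    - [0,0,-0.005]
    - [0,0,-0.02]
  dr:
    - [0,0,0]
    - [0,0,0]
    - [0,0,0]
    - [0,0,0]
    - [0,0,0]
    - [0,0,0]
    - [0,0,0]
    - [0,0,0]
    - [0,0,0]
    - [0,0,0]
  jaw: 0.03

```text
time_s: 16.65
position: [0.6266, -0.1471, 0.0601]
ee_rot: [2.058, 2.372, -0.006]
ft_force: [0.3, 0.4, -2.9]
gripper_width: 0.0543
```

```bash
python3 -c "
from h import *
go((.632,.177,.10,98),(.632,.177,.009,98))"
```

```text
t 16.65 pos [ 626.6 -147.1   60.1] w 54.3 f [ 0.3  0.4 -2.9] j [-0.41  0.56  1.54 -0.    1.04 -0.55]
off [0.3198, 0.051, -0.0632] dr [-0.1, 0.2, 0.1]
off [0.3202, 0.0512, 0.0278] dr [-0.1, 0.2, 0.1]
```

Request:
arm_command:
  offset:
    - [0,0,-0.03]
    - [0.02,0.005,-0.065]
    - [0.32,0.051,-0.065]
    - [0.32,0.051,-0.065]
    - [0.32,0.051,-0.065]
    - [0.32,0.051,-0.065]
    - [0.32,0.051,-0.065]
    - [0.32,0.051,-0.065]
    - [0.32,0.051,-0.065]
    - [0.32,0.051,-0.065]
  dr:
    - [0,0,0]
    - [0,0,0]
    - [0,0,0]
    - [0,0,0]
    - [0,0,0]
    - [0,0,0]
    - [0,0,0]
    - [0,0,0]
    - [0,0,0]
    - [0,0,0]

```text
time_s: 17.65
position: [0.6317, 0.1789, 0.1246]
ee_rot: [2.053, 2.375, -0.006]
ft_force: [0.6, -0.3, -2.4]
gripper_width: 0.0541
```

```bash
python3 -c "
from h import *
go((.632,.177,.10,98),(.632,.177,.010,98))
c=arm.capture('top');s=arm.capture('scene')
a=cv2.resize(c['pixels'][150:290,310:450],(400,400),interpolation=cv2.INTER_CUBIC)
b=cv2.resize(s['pixels'][180:300,310:430],(400,400),interpolation=cv2.INTER_CUBIC)
cv2.imwrite('pics/p3.png',np.hstack([a,b])[:,:,::-1])"
```

```text
t 17.65 pos [631.7 178.9 124.6] w 54.1 f [ 0.6 -0.3 -2.4] j [ 0.1   0.5   1.49 -0.    1.16 -0.05]
off [-0.0019, 0.0001, 0.0026] dr [-0.1, 0.2, 0.3]
off [-0.0016, 0.0002, 0.0926] dr [-0.1, 0.2, 0.3]
```

View pics/p3.png

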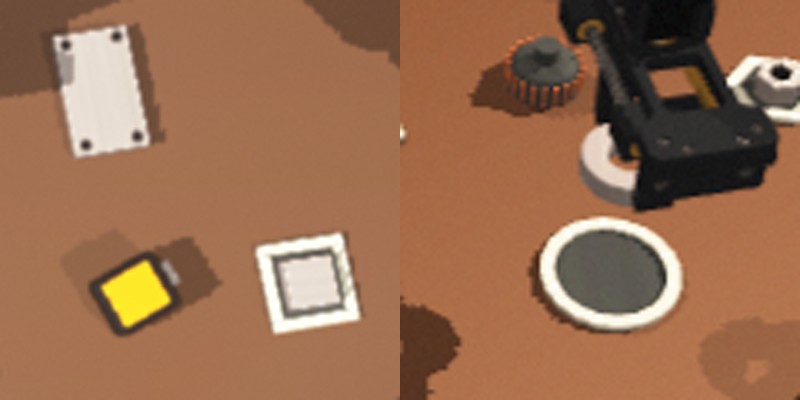

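The plate is alone at left (corners about (55,38)–(150,145)) and the pad is centred in its nest. In the scene crop the collar, about x 578 to 673, seems to sit off to one side in the jaws. I'll compute this.

```bash
python3 -c "
from h import *
s=arm.capture('scene'); p=arm.get_state()['position']
def cr(q): return (pix(s,q)-[310,180])*3.333+[400,0]
print('tcp/tip',cr([p,p-[0,0,.022]]))
t=np.linspace(0,6.28,5)
for dy in (0,-.008,-.016):
  for z in (.095,.111):
    print(dy,z,cr(np.c_[p[0]+.028*np.cos(t),p[1]+dy+.028*np.sin(t),0*t+z]).round()[:4].tolist())
k=s['pixels'][180:260,350:460]; cv2.imwrite('pics/p4.png',cv2.resize(k,(770,560),interpolation=cv2.INTER_CUBIC)[:,:,::-1])
print(((pix(s,np.c_[p[0]+.028*np.cos(t),p[1]+.028*np.sin(t),0*t+.111])-[350,180])*7).round())
"
```

```text
tcp/tip [[630.72216938 134.95487422]
 [626.08205081 161.27894503]]
0 0.095 [[633.0, 206.0], [672.0, 168.0], [616.0, 135.0], [577.0, 172.0]]
0 0.111 [[637.0, 187.0], [676.0, 149.0], [619.0, 116.0], [580.0, 153.0]]
-0.008 0.095 [[619.0, 206.0], [659.0, 168.0], [603.0, 136.0], [563.0, 172.0]]
-0.008 0.111 [[623.0, 187.0], [662.0, 149.0], [606.0, 117.0], [566.0, 153.0]]
-0.016 0.095 [[606.0, 207.0], [645.0, 169.0], [590.0, 136.0], [550.0, 173.0]]
-0.016 0.111 [[609.0, 188.0], [649.0, 150.0], [592.0, 118.0], [552.0, 154.0]]
[[217. 392.]
 [300. 313.]
 [181. 244.]
 [ 97. 321.]
 [217. 392.]]
```

View pics/p4.png

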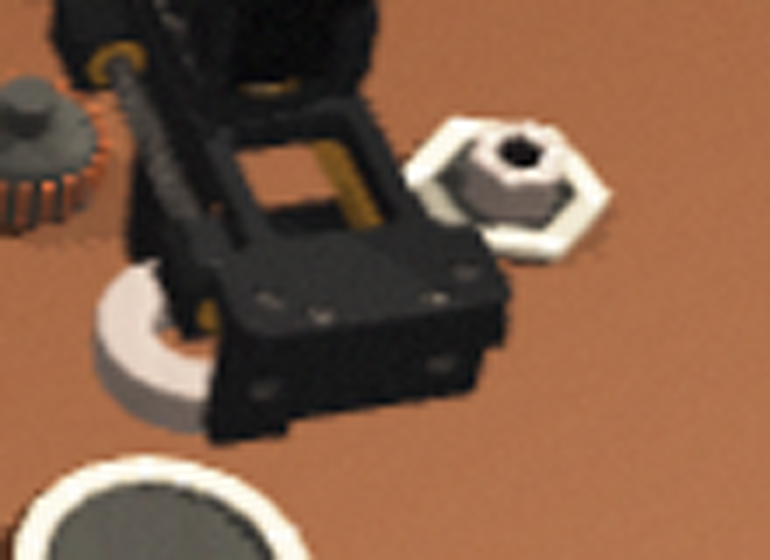

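The collar's left edge (94 seen, 97 predicted) matches a centred grip, so I'll place it.

Request:
arm_command:
  offset:
    - [-0.002,0,0.03]
    - [-0.002,0,0.055]
    - [-0.002,0,0.075]
    - [-0.002,0,0.085]
    - [-0.002,0,0.09]
    - [-0.002,0,0.092]
    - [-0.002,0,0.0925]
    - [-0.002,0,0.0925]
    - [-0.002,0,0.0925]
    - [-0.002,0,0.0925]
  dr:
    - [0,0,0]
    - [0,0,0]
    - [0,0,0]
    - [0,0,0]
    - [0,0,0]
    - [0,0,0]
    - [0,0,0]
    - [0,0,0]
    - [0,0,0]
    - [0,0,0]

```text
time_s: 18.8
position: [0.6327, 0.1735, 0.0324]
ee_rot: [2.058, 2.37, -0.005]
ft_force: [1.0, 0.1, -1.9]
gripper_width: 0.0542
```

```bash
python3 -c "
from h import *
go((.632,.177,.0095,98))"
```

```text
t 18.8 pos [632.7 173.5  32.4] w 54.2 f [ 1.   0.1 -1.9] j [ 0.09  0.62  1.51 -0.01  1.01 -0.05]
off [0.0035, -0.0002, 0.0009] dr [-0.0, 0.2, 0.1]
```

Request:
arm_command:
  offset:
    - [0.003,0,0]
    - [0.003,0,0.001]
    - [0.003,0,0.001]
    - [0.003,0,0.001]
    - [0.003,0,0.001]
    - [0.003,0,0.001]
    - [0.003,0,0.001]
    - [0.003,0,0.001]
    - [0.003,0,0.001]
    - [0.003,0,0.001]
  dr:
    - [0,0,0]
    - [0,0,0]
    - [0,0,0]
    - [0,0,0]
    - [0,0,0]
    - [0,0,0]
    - [0,0,0]
    - [0,0,0]
    - [0,0,0]
    - [0,0,0]

```text
time_s: 19.8
position: [0.6324, 0.1765, 0.0315]
ee_rot: [2.058, 2.37, -0.005]
ft_force: [0.1, 1.4, -0.2]
gripper_width: 0.0544
```

Request:
arm_command:
  offset:
    - [0,0,0]
    - [0,0,0]
    - [0,0,0]
    - [0,0,0]
    - [0,0,0]
    - [0,0,-0.02]
    - [0,0,-0.05]
    - [0,0,-0.08]
    - [0,0,-0.1]
    - [0,0,-0.1]
  dr:
    - [0,0,0]
    - [0,0,0]
    - [0,0,0]
    - [0,0,0]
    - [0,0,0]
    - [0,0,0]
    - [0,0,0]
    - [0,0,0]
    - [0,0,0]
    - [0,0,0]
  jaw: 0.088

```text
time_s: 20.8
position: [0.6347, 0.1773, 0.1354]
ee_rot: [2.055, 2.366, 0.003]
ft_force: [-0.7, -0.1, 0.1]
gripper_width: 0.0877
```

```bash
python3 -c "
from h import *
c=arm.capture('top')
d=w(c,np.array([(66,45),(117,36),(136,135),(86,145)])*140/400+[310,150]-.35,.012)*1e3; print(d.round(),d.mean(0).round(), np.degrees(np.arctan2(*(d[0]-d[3])[[1,0]])),np.degrees(np.arctan2(*(d[1]-d[2])[[1,0]])))
go((.6285,-.147,.11,9),(.6285,-.147,.006,9))"
```

```text
[[ 665. -120.   12.]
 [ 672. -162.   12.]
 [ 590. -173.   12.]
 [ 583. -133.   12.]] [ 628. -147.   12.] 8.790744556427107 7.923018324879851
t 20.85 pos [633.4 177.1 133. ] w 88.0 f [ 0.1 -0.1 -0.4] j [ 0.09  0.49  1.48 -0.    1.17 -0.04]
off [-0.3202, -0.0503, 0.0023] dr [0.3, 0.1, 89.1]
off [-0.3197, -0.0507, 0.1063] dr [0.3, 0.1, 89.1]
```

Request:
arm_command:
  offset:
    - [-0.32,-0.05,0]
    - [-0.32,-0.05,0]
    - [-0.32,-0.05,0]
    - [-0.32,-0.05,0]
    - [-0.32,-0.05,0]
    - [-0.32,-0.05,0]
    - [-0.32,-0.05,0]
    - [-0.32,-0.05,0]
    - [-0.32,-0.05,0]
    - [-0.32,-0.05,0]
  dr:
    - [0,0,89]
    - [0,0,89]
    - [0,0,89]
    - [0,0,89]
    - [0,0,89]
    - [0,0,89]
    - [0,0,89]
    - [0,0,89]
    - [0,0,89]
    - [0,0,89]

```text
time_s: 21.85
position: [0.6275, -0.1469, 0.1317]
ee_rot: [3.123, 0.32, -0.0]
ft_force: [0.3, -0.1, 0.4]
gripper_width: 0.0881
```

```bash
python3 -c "
from h import *
go((.6285,-.147,.11,9),(.6285,-.147,.006,9))"
```

```text
t 21.85 pos [ 627.5 -146.9  131.7] w 88.1 f [ 0.3 -0.1  0.4] j [-0.41  0.46  1.52 -0.    1.16  0.95]
off [0.001, 0.0003, -0.0003] dr [0.1, 0.0, 2.7]
off [0.001, 0.0, 0.1037] dr [0.1, 0.0, 2.7]
```

Request:
arm_command:
  offset:
    - [0.001,0,0.03]
    - [0.001,0,0.06]
    - [0.001,0,0.08]
    - [0.001,0,0.093]
    - [0.001,0,0.1]
    - [0.001,0,0.103]
    - [0.001,0,0.103]
    - [0.001,0,0.103]
    - [0.001,0,0.103]
    - [0.001,0,0.103]
  dr:
    - [0,0,2.7]
    - [0,0,2.7]
    - [0,0,2.7]
    - [0,0,2.7]
    - [0,0,2.7]
    - [0,0,2.7]
    - [0,0,2.7]
    - [0,0,2.7]
    - [0,0,2.7]
    - [0,0,2.7]

```text
time_s: 22.85
position: [0.629, -0.1472, 0.0296]
ee_rot: [3.129, 0.246, 0.002]
ft_force: [0.2, -0.0, 0.2]
gripper_width: 0.0878
```

Request:
arm_command:
  offset:
    - [0,0,0]
    - [0,0,0]
    - [0,0,0]
    - [0,0,0]
    - [0,0,0]
    - [0,0,0]
    - [0,0,0]
    - [0,0,0]
    - [0,0,-0.005]
    - [0,0,-0.02]
  dr:
    - [0,0,0]
    - [0,0,0]
    - [0,0,0]
    - [0,0,0]
    - [0,0,0]
    - [0,0,0]
    - [0,0,0]
    - [0,0,0]
    - [0,0,0]
    - [0,0,0]
  jaw: 0.03

```text
time_s: 23.85
position: [0.6266, -0.1459, 0.0473]
ee_rot: [-3.132, -0.246, 0.006]
ft_force: [0.5, 0.5, -5.2]
gripper_width: 0.0595
```

```bash
python3 -c "
from h import *
go((.4545,.0025,.10,11),(.4545,.0025,.009,11))"
```

```text
t 23.85 pos [ 626.6 -145.9   47.3] w 59.5 f [ 0.5  0.5 -5.2] j [-0.41  0.58  1.54 -0.    1.02  1.  ]
off [-0.147, -0.1736, -0.074] dr [-0.0, 0.2, -2.0]
off [-0.1466, -0.1735, 0.017] dr [-0.0, 0.2, -2.0]
```

Request:
arm_command:
  offset:
    - [0,0,-0.03]
    - [0,0,-0.06]
    - [-0.03,-0.03,-0.074]
    - [-0.06,-0.07,-0.074]
    - [-0.09,-0.105,-0.074]
    - [-0.12,-0.14,-0.074]
    - [-0.14,-0.165,-0.074]
    - [-0.147,-0.1735,-0.074]
    - [-0.147,-0.1735,-0.074]
    - [-0.147,-0.1735,-0.074]
  dr:
    - [0,0,0]
    - [0,0,0]
    - [0,0,-2]
    - [0,0,-2]
    - [0,0,-2]
    - [0,0,-2]
    - [0,0,-2]
    - [0,0,-2]
    - [0,0,-2]
    - [0,0,-2]

```text
time_s: 24.85
position: [0.4559, 0.0019, 0.1229]
ee_rot: [3.126, 0.301, -0.003]
ft_force: [0.4, -0.8, -4.5]
gripper_width: 0.059
```

```bash
python3 -c "
from h import *
go((.4545,.0025,.0095,11))
c=arm.capture('top');s=arm.capture('scene')
cv2.imwrite('pics/p5.png',np.hstack([cv2.resize(s['pixels'][120:300,200:440],(540,405)),cv2.resize(c['pixels'][130:220,165:220],(248,405))])[:,:,::-1])"
```

```text
t 24.85 pos [455.9   1.9 122.9] w 59.0 f [ 0.4 -0.8 -4.5] j [-0.26  0.1   2.01 -0.    1.03  1.12]
off [-0.0011, -0.001, 0.0914] dr [0.0, 0.1, 0.0]
```

View pics/p5.png

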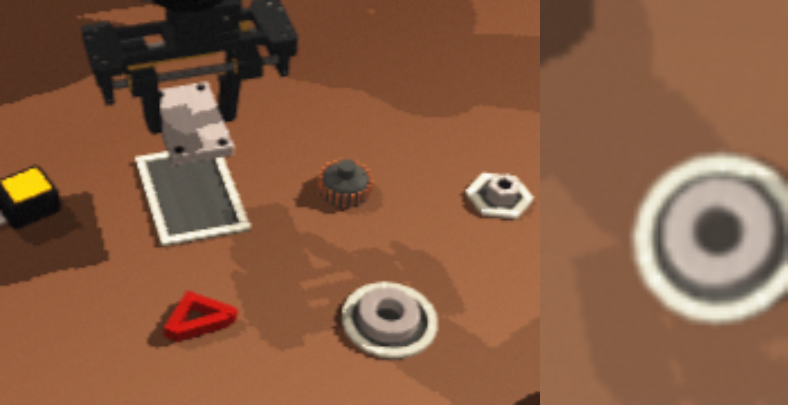

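The collar is flat in its nest and the plate is held over its own. Now lowering.

Request:
arm_command:
  offset:
    - [-0.001,-0.001,0.03]
    - [-0.001,-0.001,0.055]
    - [-0.001,-0.001,0.072]
    - [-0.001,-0.001,0.082]
    - [-0.001,-0.001,0.086]
    - [-0.001,-0.001,0.089]
    - [-0.001,-0.001,0.0905]
    - [-0.001,-0.001,0.0905]
    - [-0.001,-0.001,0.0905]
    - [-0.001,-0.001,0.0905]
  dr:
    - [0,0,0]
    - [0,0,0]
    - [0,0,0]
    - [0,0,0]
    - [0,0,0]
    - [0,0,0]
    - [0,0,0]
    - [0,0,0]
    - [0,0,0]
    - [0,0,0]

```text
time_s: 25.95
position: [0.455, 0.0021, 0.0326]
ee_rot: [3.126, 0.3, -0.002]
ft_force: [0.7, 0.4, -6.6]
gripper_width: 0.0589
```

```bash
python3 -c "
from h import *
go((.4545,.0025,.009,11))"
```

```text
t 25.95 pos [455.    2.1  32.6] w 58.9 f [ 0.7  0.4 -6.6] j [-0.26  0.28  2.04 -0.    0.82  1.12]
off [-0.0005, -0.0005, 0.0016] dr [0.1, 0.1, -0.0]
```

Request:
arm_command:
  offset:
    - [0,0,0.001]
    - [0,0,0.001]
    - [0,0,0.001]
    - [0,0,0.001]
    - [0,0,0.001]
    - [0,0,0.001]
    - [0,0,0.001]
    - [0,0,0.001]
    - [0,0,0.001]
    - [0,0,0.001]
  dr:
    - [0,0,0]
    - [0,0,0]
    - [0,0,0]
    - [0,0,0]
    - [0,0,0]
    - [0,0,0]
    - [0,0,0]
    - [0,0,0]
    - [0,0,0]
    - [0,0,0]

```text
time_s: 26.95
position: [0.4551, 0.0021, 0.0317]
ee_rot: [3.126, 0.3, -0.002]
ft_force: [-0.7, 0.7, -3.1]
gripper_width: 0.0593
```

Request:
arm_command:
  offset:
    - [0,0,0]
    - [0,0,0]
    - [0,0,0]
    - [0,0,0]
    - [0,0,0]
    - [0,0,0]
    - [0,0,-0.03]
    - [0,0,-0.07]
    - [0,0,-0.11]
    - [0,0,-0.15]
  dr:
    - [0,0,0]
    - [0,0,0]
    - [0,0,0]
    - [0,0,0]
    - [0,0,0]
    - [0,0,0]
    - [0,0,0]
    - [0,0,0]
    - [0,0,0]
    - [0,0,0]
  jaw: 0.088

```text
time_s: 27.95
position: [0.4549, 0.0024, 0.1831]
ee_rot: [3.126, 0.3, -0.003]
ft_force: [1.3, -0.1, -0.2]
gripper_width: 0.0879
```

```bash
python3 -c "
from h import *
go((.241,-.522,.239,25))"
```

```text
t 27.95 pos [454.9   2.4 183.1] w 87.9 f [ 1.3 -0.1 -0.2] j [-0.26 -0.    1.97 -0.    1.17  1.12]
off [-0.3098, 0.4742, -0.077] dr [0.0, 0.1, -14.0]
```

Request:
arm_command:
  offset:
    - [-0.02,0.04,-0.07]
    - [-0.31,0.474,-0.077]
    - [-0.31,0.474,-0.077]
    - [-0.31,0.474,-0.077]
    - [-0.31,0.474,-0.077]
    - [-0.31,0.474,-0.077]
    - [-0.31,0.474,-0.077]
    - [-0.31,0.474,-0.077]
    - [-0.31,0.474,-0.077]
    - [-0.31,0.474,-0.077]
  dr:
    - [0,0,0]
    - [0,0,-14]
    - [0,0,-14]
    - [0,0,-14]
    - [0,0,-14]
    - [0,0,-14]
    - [0,0,-14]
    - [0,0,-14]
    - [0,0,-14]
    - [0,0,-14]

```text
time_s: 28.95
position: [0.2795, -0.4276, 0.2541]
ee_rot: [3.067, 0.678, -0.002]
ft_force: [0.9, 0.1, 0.6]
gripper_width: 0.088
```

```bash
python3 -c "
from h import *
go((.241,-.522,.239,25))
c=arm.capture('top');s=arm.capture('scene')
cv2.imwrite('pics/p6.png',cv2.resize(c['pixels'][150:310,110:450],(799,376),interpolation=cv2.INTER_CUBIC)[:,:,::-1])
cv2.imwrite('pics/p7.png',cv2.resize(s['pixels'][160:300,120:450],(800,339),interpolation=cv2.INTER_CUBIC)[:,:,::-1])"
```

```text
t 28.95 pos [ 279.5 -427.6  254.1] w 88.0 f [0.9 0.1 0.6] j [-1.22  0.04  1.77 -0.    1.33 -0.09]
off [-0.0747, 0.0694, -0.0067] dr [0.0, 0.1, -0.1]
```

View pics/p6.png

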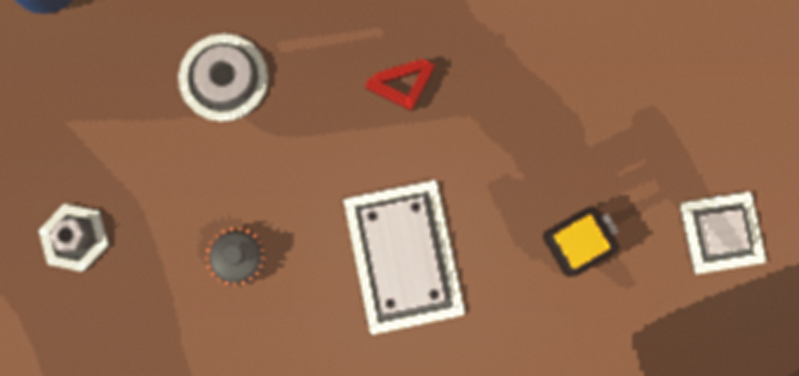

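View pics/p7.png

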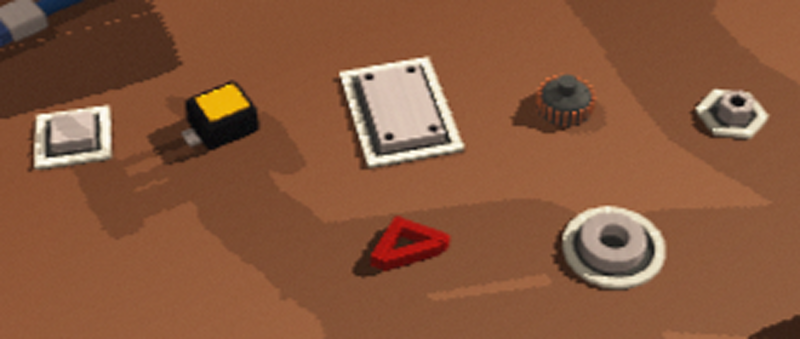

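Both views show every part inside its own nest. In the top crop the plate is centred at (404,256), the pad at (725,233), the collar at (223,74) and the nut at (66,236). The tape and magnet have not moved.

```bash
python3 -c "
from plant import arm
print(arm.close_job())"
```

```text
the job is handed in; nothing more can be done
None
```

I unstacked the four parts (nut, pad, collar, plate), laid each one in the nest of its shape and handed the job in at about 29 s of the 115 s allowed. No verdict was reported.

- **Last check:** the final top and scene pictures show every part inside its rim and apparently flat, with the plate and pad square to their nests. The gripper was clear of everything. The tape measure and magnet square look unmoved; I judged that by eye and did not measure it.
- **Measured fit:** the nut came out about 3 mm from its nest centre. I only checked the other three by eye, along with where the arm released them.
- **Disagreement:** the gripper read 54.3 mm across the 56 mm collar. The picture showed it centred in the jaws to within about 1 mm, so I placed it.

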